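# Clear the setting gauge from the press and close its die slide

### The job

A setting gauge (steel disc with an orange grip) was left under the ram of the bench press, behind the drop guard, and keeps the die slide from going home. Lift the guard by its red handle and hook its slotted bar on the brass pin so that it stays up when let go, take the gauge out and stand it gently, upright, in the blue tray, then push the die slide by its black post fully home against its stop under the ram. Keep the gauge upright all the way, leave the guard hooked up, and leave everything else where it is.

Things in the scene. Friction and masses are not known exactly. Their poses are not given: they have to be found in the camera images.
- press: Two-column bench press, fixed. Origin on the table right under the ram axis; x points from its front (guard side, towards the robot) to its rear, y to its left seen from the front, z up. Bed 430 mm wide (y), x -80 to +105 mm, top at z = 30 mm. Columns 50 mm wide at y = +-190 mm, x -30 to +30 mm. Low steel end stop on the bed: x +-25 mm, y -80 to -30 mm, top at z = 52 mm.
- ram_tip (a point): Lower end of the ram (radius 14 mm) on the press's axis, z = 205 mm; it hangs from the head beam, x -30 to +60 mm, underside at z = 225 mm, top 325 mm, which spans the bed between the columns; air cylinder above to z = 470 mm. A tool pointing straight down does not fit under it: reach in from the front, tilted about 45 degrees, pointing to the press's +x and down.
- hook_pin (a point): Brass pin, 10 mm in diameter, pointing to the front out of the press's right-hand column (y negative), at x = -50, y = -170, z = 285 mm in the press frame. Fixed. It runs in the J-shaped slot of a steel bar on the guard's right edge.
- guard (a joint): Lift of the guard in m: 0 shut, 0.228 at the top. To hook: lift straight to between 0.21 and 0.228 (best 0.22), move it at least 24 mm across to the press's +y, lower it: the pin enters the slot's short arm and the guard hangs at about 0.195, lower edge at z = 230 mm. Below 0.21 the slot stops sideways motion. 0.6 kg; falls when let go unhooked.
- guard_shift (a joint): Sideways position of the guard in m along the press's +y (its left seen from the front): 0 running straight, 0.028 fully across; hooked, about 0.02 or more. Light friction (about 1 N), no spring.
- guard_handle (a point): Middle of the red handle on the guard (clear panel, yellow frame, 300 mm wide, 165 mm high, at press x = -48 mm, lower edge at z = 35 mm when shut): a flat block 16 mm thick (y), 60 mm deep (x), 30 mm high, from 2 to 62 mm in front of the panel, at press y = -85 mm, z = 108 mm when shut. Moves with the guard; axes as the press's. Pinch its flat sides, tool tilted as for the bed.
- die_slide (a joint): Travel in m of the die slide from home along the press's +y: 0 fully home under the ram against its stop, 0.115 farthest out. Friction 2 N, no spring, stays where it is left.
- slide_post (a point): Point on the axis of the die slide's black upright round post (16 mm in diameter, from z = 55 to 115 mm, 15 mm in front of the ram axis), at z = 90 mm. The slide's steel block under it is 62 mm (x) by 50 mm (y), top at z = 55 mm. Moves with the slide; axes as the press's.
- gauge_centre (a point): Centre, half-way up, of the setting gauge, loose, about 0.22 kg, 85 mm tall: a steel disc 44 mm in diameter and 25 mm high with an upright orange round grip 18 mm in diameter from 25 to 85 mm above its underside. This point is 42.5 mm above the underside; z along the grip. It stands on the press bed under the ram.
- tray: Blue open tray, fixed, 150 mm (x) by 180 mm (y) outside, 22 mm high, wall and floor 4 mm. Origin under its centre on the table.
- tray_free (a point): Point on the inner floor of the tray, in the middle of its free half, 40 mm from its centre along its -y.
- brass_gauge_centre (a point): Bystander in the tray's other half: a brass gauge with a black grip, the same shape and size as the setting gauge; point half-way up.
- spool: Bystander: copper-coloured spool, 60 mm in diameter, 42 mm high, standing; origin at its underside.
- spool2: Bystander: steel spool, 60 mm in diameter, 42 mm high, standing; origin at its underside.
- fitting: Bystander: brass air fitting with a blue collar, 26 mm in diameter, 38 mm high, standing; origin at its underside.
- grease_jar: Bystander: small jar with a green cap, 48 mm in diameter, 50 mm high, standing on the press bed at the right rear.

How it is judged (in metres and radians):
On the way, in this order (a step that is already met when the one before it is completed fails the run):
1. the guard is lifted and hooked on the pin and let go (value of joint guard between 0.18 and 0.207 m and value of joint guard_shift above 0.017 m and contact force between the fingers and guard below 0.5 N), for 0.3 s.
2. the setting gauge stands upright in the tray and is let go, the guard still hooked (all of step 1 and x of gauge_centre in the frame of tray between -0.072 and 0.072 m and y of gauge_centre in the frame of tray between -0.087 and 0.087 m and z of gauge_centre in the frame of tray below 0.052 m and angle between gauge_centre's own z axis and vertical below 0.12 rad and contact force between the fingers and gauge below 0.5 N), for 0.2 s.
3. the die slide is fully home (value of joint die_slide below 0.004 m), for 0.1 s.
At the end, for the whole second after the job is handed in: Guard hanging on the pin (lift 0.18 to 0.207 m, at least 0.017 m across), not held; setting gauge released, at rest, inside the tray, within 0.12 rad of upright; die slide within 4 mm of fully home (all of step 2 and value of joint die_slide below 0.004 m and linear speed of gauge below 0.02 m/s); the robot touches nothing.
It fails at once if the setting gauge is tipped over (more than 0.6 rad) (angle between gauge_centre's own z axis and vertical above 0.6 rad).
It fails at once if the setting gauge is dropped or slammed into the tray (more than 50 N) (contact force between gauge and tray above 50 N).
It fails at once if another loose thing is moved more than 30 mm (distance of any of brass_gauge_centre, spool, spool2, fitting, grease_jar from where it was at the start of the episode above 0.03 m).
It also fails if it takes over 64 s, if anything falls off the work surface, if the arm or the gripper's body presses on something with over 40 N, if the wrist force passes 120 N, or if a joint passes its speed limit or range.

### The arm

A 6-joint arm with a two-finger parallel gripper is mounted at the origin on the work surface. World frame = base frame: x ahead of the robot, y to its left, z up, the work surface at z = 0. Lengths are in m, angles in degrees, forces in N, time in s.
With the tool pointing down it reaches from about 0.25 to 0.725 m from the base axis. Payload 9.7 kg.
Tool frame: the origin (TCP) lies on the centre line of the jaws, within the pads' length; the fingertips stand 8 mm ahead of it and the grasp point (between the pads) lies 11 mm behind it; z points along the fingers, y is the line along which they close (so a half turn about z gives the same grasp; the last joint's range is limited). The gripper opens to 85 mm and grips with 20 to 120 N. Pads are 22 mm wide; open, the fingers measure 114 mm over their backs; the gripper's body (76 mm by 85 mm) begins 54 mm behind the grasp point. The pads swing forward as they close: fully open they stand 13 mm farther back than shut.
Start: joints at [68.583, 4.979, 10.078, 95.1, 0, 90], TCP at [0.201, 0.512, 0.239] pointing down, gripper open.
Joint ranges: [-179.16, 179.16], [-48.56, 103.87], [-65.8, 70.77], [-126.05, 130.52], [-82.76, 87.17], [-180, 180]. Speed limits (degrees/s): [127.2, 127.2, 147.25, 180, 180, 180].

### API

Orientations are given as [roll, pitch, yaw] about the fixed x, y, z axes, in that order (R = Rz(yaw) Ry(pitch) Rx(roll)).
In Python, from workcell import monitor, cams, ticket gives the robot as it stands.
- The arm moves only by the tool carry_out, never from a script. Its argument "plan" is a list of rows, each an object with "travel": the shift along the world's x, y, z as a fraction of full scale, a list of three; "angular": the turn, a rotation vector about the world's x, y, z as a fraction of full scale, a list of three; "grip": the gripper's target within -1 to 1 (fully open at 1, half-way at 0, shut at -1). In form: [{"travel": [x, y, z], "angular": [ax, ay, az], "grip": grip}, ...]. A call has 1 to 8 rows; each row is the pose to reach, as a shift and turn from the pose commanded when the call began; what a row does not reach only later rows make up. Full scale, the value 1, is 300 mm for a shift and 0.5 rad for a turn. A row lasts 1/12 s, in which the tool goes at most 41.7 mm and 7.16 degrees, less where a joint would pass 70% of its speed; a pose out of reach is approached as far as the arm can. A call with a number of a shift or a turn outside -1 to 1 is refused whole. A call with a gripper value outside its range is refused whole. The fingers move at their own pace and stop on an object; "grip_force" is the grip in N (left out, the last holds). Time passes only in rows, so rows that repeat a pose let the fingers close. It gives the time, the measured TCP pose, the force, the opening and the grip force at its end, in the units of the state.
- monitor.get_obs(): the state, without advancing time (a new reading comes with each control period).
- cams.camera(name): name is "scene" or "top" or "wrist"; returns a dict with "frame" (384x512x3 uint8, red, green, blue), "mtx" (3x3 intrinsics, pixels), "view" (4x4, takes a point from world to camera coordinates); the wrist camera has in their place "T_tool_cam" (4x4, takes a point from camera to tool coordinates, whose origin is the TCP and whose axes are the flange's). Camera axes: x right, y up, looking along -z (the intrinsics and any distortion apply to the point x, -y, -z); pixel columns grow to the right and rows downward; lengths in m; the calibration is good to about 2 mm. A picture is of the moment at which its call begins: read the wrist's pose just before it. There is no depth.
- ticket.job_done(): hands the job in; it is judged then, once.
The state is a dict: "time": time; "q": joint angles; "qd": joint speeds; "joint_efforts": joint torques, N m; "ee_pos": TCP position; "tcp_rot": TCP orientation; "wrist_force": force on the tool from outside, world axes, zero at the start; "torque": the same for the moment, N m; "opening": finger opening in m; "grasp_force": force on a finger pad.
Only numpy, scipy, OpenCV 4.12 (cv2) and the standard library are available. Lean on these libraries where they do the work, as an engineer would, in place of code of your own. Each camera call takes 0.05 s, during which the arm holds its last target. There are 200 camera calls.

## Working session

There is one attempt and no reset: what is moved stays moved. The work goes in short steps, Python scripts to look and compute and a tool call to move; the robot and the scene stay as the last step left them, time stands still between calls to the robot, and variables do not carry over. Pictures are saved under pics/ and viewed, at most 10 in all, crops included, and the job is handed in when it is done.

Besides the shell and the picture viewer there is one more tool, called after ">>>" as name([rows], argument=value, ...), one row to a line, values as JSON. carry_out: Moves the arm, as the interface text tells. Its arguments: {"type":"object","properties":{"plan":{"type":"array","items":{"type":"object","properties":{"travel":{"type":"array","items":{"type":"number"}},"angular":{"type":"array","items":{"type":"number"}},"grip":{"type":"number"}}}},"grip_force":{"type":"number"}},"required":["plan"]}

```bash
mkdir -p pics; ls; python3 - <<'E'
from workcell import monitor,cams,ticket
import cv2,json,numpy as np
print(monitor.get_obs())
np.set_printoptions(precision=4,suppress=True)
d={}
for n in ["scene","top"]:
    c=cams.camera(n); cv2.imwrite(f"pics/{n}0.png",cv2.resize(c["frame"][:,:,::-1],(800,600),interpolation=cv2.INTER_CUBIC))
    np.savez(f"{n}.npz",mtx=c["mtx"],view=c["view"],frame=c["frame"]); print(c.keys(),c["mtx"],c["view"])
E
```

```text
pics
{'time': 0.0, 'q': array([ 6.85812026e+01,  5.01218784e+00,  1.00350696e+01,  9.50996570e+01,
       -1.61352760e-03,  9.00005162e+01]), 'qd': array([-0.01992014,  0.03516352, -0.01121984, -0.10582042, -0.11670966,
        0.0656582 ]), 'joint_efforts': array([-3.71671291e-06, -5.20390391e+01,  4.64807189e+01,  1.62577943e-02,
       -1.62533922e-05, -2.90986111e-05]), 'ee_pos': array([0.2007792 , 0.51181243, 0.23857814]), 'tcp_rot': array([-1.79923225e+02,  1.61421780e-03,  1.58580689e+02]), 'wrist_force': array([-0.3018911 ,  0.09428153,  0.19074702]), 'torque': array([0.01021173, 0.00151831, 0.03224264]), 'grasp_force': 0.0, 'opening': 0.08557538829607281}
dict_keys(['frame', 'mtx', 'view']) [[492.8901   0.     254.4783]
 [  0.     492.8901 197.5456]
 [  0.       0.       1.    ]] [[-0.1817  0.9832 -0.0186  0.1385]
 [-0.52   -0.08    0.8504  0.0928]
 [ 0.8346  0.1642  0.5258 -2.1726]
 [ 0.      0.      0.      1.    ]]
dict_keys(['frame', 'mtx', 'view']) [[427.9892   0.     255.9922]
 [  0.     427.9892 187.8409]
 [  0.       0.       1.    ]] [[-0.0045 -1.      0.0012 -0.0482]
 [ 0.9841 -0.0042  0.1778 -0.5442]
 [-0.1778  0.0019  0.9841 -1.3345]
 [ 0.      0.      0.      1.    ]]
```

View pics/scene0.png

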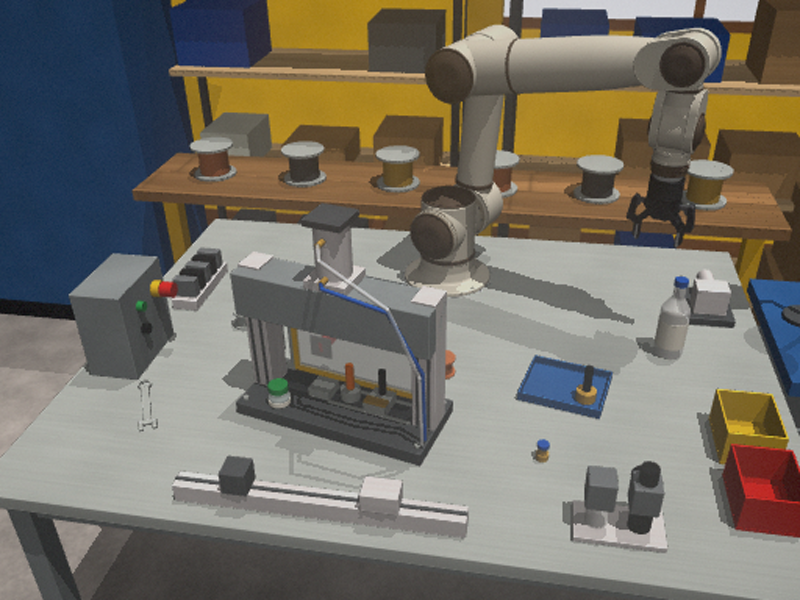

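View pics/top0.png

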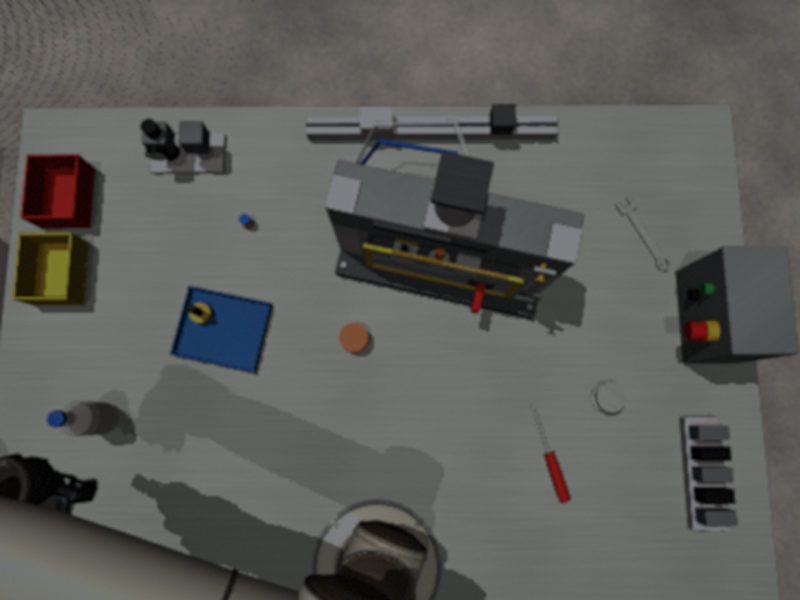

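The scene view shows the press from behind, with the gauge's orange grip at about (349,375) and the post at (381,382). The top view shows the guard handle (478,297), the pin (545,270), and the tray with corners (190,287), (272,303), (257,372) and (172,355). Next I fit the poses and overlay them.

```bash
cat > h.py <<'E'
import numpy as np,cv2
from scipy.optimize import least_squares
S=1.5625
C={n:np.load(n+".npz") for n in("scene","top")}
def proj(n,P):
    c=C[n];P=np.atleast_2d(P);p=(c["view"][:3,:3]@P.T).T+c["view"][:3,3]
    p=p*[1,-1,-1];q=(c["mtx"]@p.T).T;return q[:,:2]/q[:,2:]
def place(t,P):
    c,s=np.cos(t[2]),np.sin(t[2]);P=np.atleast_2d(P)
    return np.c_[t[0]+c*P[:,0]-s*P[:,1],t[1]+s*P[:,0]+c*P[:,1],P[:,2]]
def fit(obs,x0):
    f=lambda t:np.concatenate([(proj(n,place(t,P))-np.array(u)/S).ravel() for n,u,P in obs])
    r=least_squares(f,x0,loss='soft_l1');return r.x,r.fun.reshape(-1,2)
def onplane(n,u,z):  # u in 512 px
    c=C[n];R=c["view"][:3,:3];o=-R.T@c["view"][:3,3]
    d=R.T@((np.linalg.inv(c["mtx"])@[u[0],u[1],1])*[1,-1,-1]);return o+d*(z-o[2])/d[2]
E
python3 - <<'E'
from h import *
np.set_printoptions(precision=4,suppress=True)
obs=[("top",(479,297),(-.08,-.085,.115)),("top",(337,272),(-.08,.215,.03)),("top",(535,315),(-.08,-.215,.03)),
("top",(343,192),(0,.19,.325)),("top",(565,243),(0,-.19,.325)),
("scene",(423,450),(.105,.215,.03)),("scene",(238,404),(.105,-.215,.03)),("scene",(430,297),(0,.19,.325)),("scene",(256,262),(0,-.19,.325))]
p,r=fit(obs,[.5,-.1,0]);print("press",p,r)
W,L=.075,.09
o2=[("top",u,P) for u,P in zip([(190,287),(272,303),(257,372),(172,355)],[(W,L,.022),(W,-L,.022),(-W,-L,.022),(-W,L,.022)])]
t,r=fit(o2,[.45,.3,0]);print("tray",t,r);print("free",place(t,[0,-.04,.004]))
# gauge & post from scene on z plane
for nm,u,z in[("gaugetop",(350,364),.115),("posttop",(382,370),.115)]:
    w=onplane("scene",np.array(u)/S,z);c,s=np.cos(p[2]),np.sin(p[2]);d=w-[p[0],p[1],0];print(nm,w,[c*d[0]+s*d[1],-s*d[0]+c*d[1]])
np.save("press.npy",p);np.save("tray.npy",t)
for nm,u,z in[("spool",(354,338),.042),("brass",(202,308),.06)]:print(nm,onplane("top",np.array(u)/S,z))
def box(x0,x1,y0,y1,z0,z1):
    return [((a,b,c)) for a in(x0,x1) for b in(y0,y1) for c in(z0,z1)]
for n,(a,b,w,h) in{"top":(205,95,175,125),"scene":(140,130,160,165)}.items():
    k=4 if n=="top" else 3.6
    im=C[n]["frame"][b:b+h,a:a+w,::-1];im=cv2.resize(im,None,fx=k,fy=k,interpolation=cv2.INTER_CUBIC)
    for B in[box(-.08,.105,-.215,.215,.03,.03),box(-.03,.03,-.215,-.165,.03,.325),box(-.03,.03,.165,.215,.03,.325),box(-.11,-.05,-.093,-.077,.093,.123),box(-.048,-.048,-.15,.15,.035,.2)]:
        B=np.array(B);q=(proj(n,place(p,B))-[a,b])*k
        for i in range(8):
            for j in range(i):
                if (np.abs(B[i]-B[j])>1e-9).sum()<=1: cv2.line(im,tuple(int(v) for v in q[i]),tuple(int(v) for v in q[j]),(255,0,255),1)
    q=(proj(n,place(p,(-.05,-.17,.285)))-[a,b])*k;cv2.circle(im,tuple(int(v) for v in q[0]),4,(0,255,0),1)
    cv2.imwrite(f"pics/{n}1.png",im)
E
```

```text
press [ 0.6214 -0.1386 -0.2193] [[-0.5141 -0.1641]
 [-2.0126  1.159 ]
 [-0.2183  1.22  ]
 [-0.4099  2.3669]
 [-0.879  -0.5207]
 [-1.3598  3.2815]
 [-2.2811 -0.1402]
 [-0.8605  0.3595]
 [-0.8542  0.5441]]
tray [ 0.4753  0.3199 -0.1965] [[-0.1682 -0.523 ]
 [ 0.5384 -0.4843]
 [-0.2831  0.3762]
 [-0.0307  0.5915]]
free [[0.4675 0.2807 0.004 ]]
gaugetop [ 0.6105 -0.1279  0.115 ] [np.float64(-0.012970545254650715), np.float64(0.00802869706069042)]
posttop [ 0.6208 -0.057   0.115 ] [np.float64(-0.018343948790685807), np.float64(0.07951109597252348)]
spool [0.4527 0.0443 0.042 ]
brass [0.5136 0.3541 0.06  ]
```

View pics/top1.png

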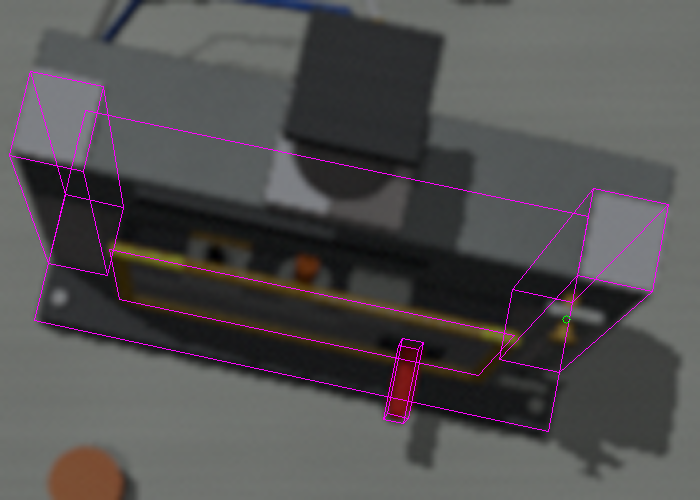

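View pics/scene1.png

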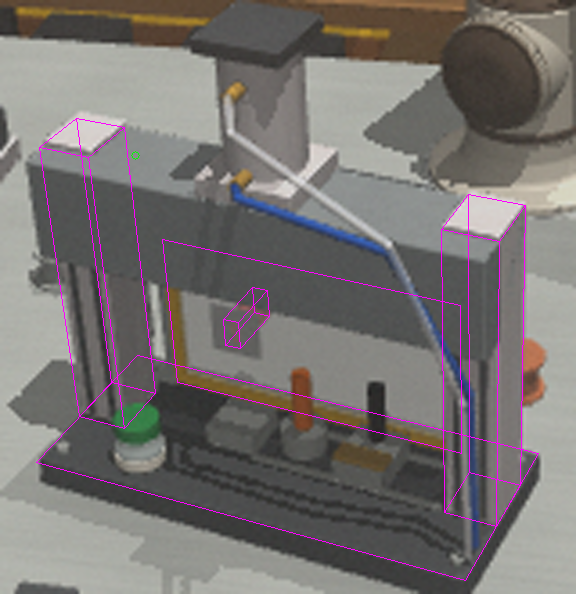

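The overlays match: the wireframe agrees with the columns, handle and bed to within a few mm. The handle is at crop (405,380) in the top view; the gauge grip is at (301,385) and the post at (376,395) in the scene view. One 45° tool orientation works for every grasp.

```bash
cat >> h.py <<'E'
from scipy.spatial.transform import Rotation as Ro
p=np.load("press.npy");t=np.load("tray.npy")
psi=p[2];ex=np.array([np.cos(psi),np.sin(psi),0]);ey=np.array([-np.sin(psi),np.cos(psi),0])
zt=(ex-[0,0,1])/2**.5;Rt=Ro.from_matrix(np.c_[np.cross(ey,zt),ey,zt])
def go(grasp,o,back=0,R=Rt):  # delta (fractions) so grasp point reaches world 'grasp', standing 'back' m behind
    tcp=np.ravel(grasp)+(.011-back)*zt
    R0=Ro.from_euler("xyz",o["tcp_rot"],degrees=True)
    return tcp.round(4),((tcp-o["ee_pos"])/.3).round(3),((R*R0.inv()).as_rotvec()/.5).round(3)
E
python3 - <<'E'
from h import *
from workcell import monitor
o=monitor.get_obs()
print(go(place(p,(-.083,-.085,.108)),o,.08),ex,ey,zt)
E
```

```text
(array([ 0.4743, -0.1929,  0.1568]), array([ 0.912, -2.349, -0.273]), array([-0.457, -1.504,  0.294])) [ 0.97605494 -0.21752417  0.        ] [0.21752417 0.97605494 0.        ] [ 0.69017506 -0.15381281 -0.70710678]
```

>>> carry_out([
  {"travel": [0.2,-0.8,0.3],"angular": [-0.152,-0.501,0.098],"grip": 0.2},
  {"travel": [0.2,-0.8,0.3],"angular": [-0.152,-0.501,0.098],"grip": 0.2},
  {"travel": [0.2,-0.8,0.3],"angular": [-0.152,-0.501,0.098],"grip": 0.2},
  {"travel": [0.2,-0.8,0.3],"angular": [-0.152,-0.501,0.098],"grip": 0.2},
  {"travel": [0.2,-0.8,0.3],"angular": [-0.152,-0.501,0.098],"grip": 0.2},
  {"travel": [0.2,-0.8,0.3],"angular": [-0.152,-0.501,0.098],"grip": 0.2},
  {"travel": [0.2,-0.8,0.3],"angular": [-0.152,-0.501,0.098],"grip": 0.2},
  {"travel": [0.2,-0.8,0.3],"angular": [-0.152,-0.501,0.098],"grip": 0.2},
])

```text
time: 0.77
ee_pos: [0.2612, 0.2697, 0.3315]
tcp_rot: [178.9, 15.1, 161.1]
wrist_force: [-0.1, 0.7, 1.0]
opening: 0.0517
grasp_force: 0.0
```

```bash
python3 - <<'E'
from h import *
from workcell import monitor
o=monitor.get_obs();print(o["time"],o["q"].round(1),o["ee_pos"],o["opening"],o["wrist_force"])
print(go(place(p,(-.083,-.085,.108)),o,.08))
E
```

```text
0.7667 [ 56.4 -21.   -3.5 102.5 -14.3  74.5] [0.26122272 0.2697156  0.33147397] 0.05165296081423763 [-0.1212738   0.68662045  1.00248518]
(array([ 0.4743, -0.1929,  0.1568]), array([ 0.71 , -1.542, -0.582]), array([-0.315, -0.998,  0.198]))
```

>>> carry_out([
  {"travel": [0.3,-0.8,0.0],"angular": [-0.158,-0.499,0.099],"grip": 0.2},
  {"travel": [0.3,-0.8,0.0],"angular": [-0.158,-0.499,0.099],"grip": 0.2},
  {"travel": [0.3,-0.8,0.0],"angular": [-0.158,-0.499,0.099],"grip": 0.2},
  {"travel": [0.3,-0.8,0.0],"angular": [-0.158,-0.499,0.099],"grip": 0.2},
  {"travel": [0.3,-0.8,0.0],"angular": [-0.158,-0.499,0.099],"grip": 0.2},
  {"travel": [0.3,-0.8,0.0],"angular": [-0.158,-0.499,0.099],"grip": 0.2},
  {"travel": [0.3,-0.8,0.0],"angular": [-0.158,-0.499,0.099],"grip": 0.2},
  {"travel": [0.3,-0.8,0.0],"angular": [-0.158,-0.499,0.099],"grip": 0.2},
])

```text
time: 1.43
ee_pos: [0.3516, 0.0283, 0.329]
tcp_rot: [179.3, 30.0, 163.8]
wrist_force: [0.2, -0.3, -0.6]
opening: 0.0511
grasp_force: 0.0
```

>>> carry_out([
  {"travel": [0.2,-0.74,-0.2],"angular": [-0.158,-0.499,0.099],"grip": 0.2},
  {"travel": [0.2,-0.74,-0.2],"angular": [-0.158,-0.499,0.099],"grip": 0.2},
  {"travel": [0.2,-0.74,-0.2],"angular": [-0.158,-0.499,0.099],"grip": 0.2},
  {"travel": [0.2,-0.74,-0.2],"angular": [-0.158,-0.499,0.099],"grip": 0.2},
  {"travel": [0.2,-0.74,-0.2],"angular": [-0.158,-0.499,0.099],"grip": 0.2},
  {"travel": [0.2,-0.74,-0.2],"angular": [-0.158,-0.499,0.099],"grip": 0.2},
  {"travel": [0.2,-0.74,-0.2],"angular": [-0.158,-0.499,0.099],"grip": 0.2},
  {"travel": [0.2,-0.74,-0.2],"angular": [-0.158,-0.499,0.099],"grip": 0.2},
])

```text
time: 2.1
ee_pos: [0.4186, -0.2049, 0.2676]
tcp_rot: [179.8, 43.7, 166.9]
wrist_force: [-0.2, 0.4, -0.9]
opening: 0.0513
grasp_force: 0.0
```

```bash
python3 - <<'E'
from h import *
from workcell import monitor,cams
o=monitor.get_obs();print(o["time"],o["q"].round(1),o["ee_pos"],o["opening"],o["wrist_force"])
print(go(place(p,(-.083,-.085,.108)),o,.08))
w=cams.camera("wrist");f=w["frame"]
print(w.keys(),w["mtx"],w["T_tool_cam"])
np.savez("w1.npz",mtx=w["mtx"],T=w["T_tool_cam"],ee=o["ee_pos"],rot=o["tcp_rot"])
cv2.imwrite("pics/w1.png",cv2.resize(f[:,:,::-1],(800,600),interpolation=cv2.INTER_CUBIC))
E
```

```text
2.1 [-35.  -48.4 -37.1  59.8  15.2 -16.3] [ 0.41859999 -0.20493774  0.26759499] 0.05132443369383274 [-0.24029024  0.4236626  -0.90350664]
(array([ 0.4743, -0.1929,  0.1568]), array([ 0.186,  0.04 , -0.369]), array([-0.015, -0.044,  0.013]))
dict_keys(['frame', 'mtx', 'T_tool_cam']) [[299.21778577   0.         258.01836574]
 [  0.         299.21778577 196.82395234]
 [  0.           0.           1.        ]] [[ 2.62150301e-04  9.62285288e-01  2.72042196e-01  6.90752314e-02]
 [ 9.99999148e-01 -6.00161238e-04  1.15929167e-03 -1.87613115e-03]
 [ 1.27883850e-03  2.72041661e-01 -9.62284625e-01 -1.34467199e-01]
 [ 0.00000000e+00  0.00000000e+00  0.00000000e+00  1.00000000e+00]]
```

View pics/w1.png

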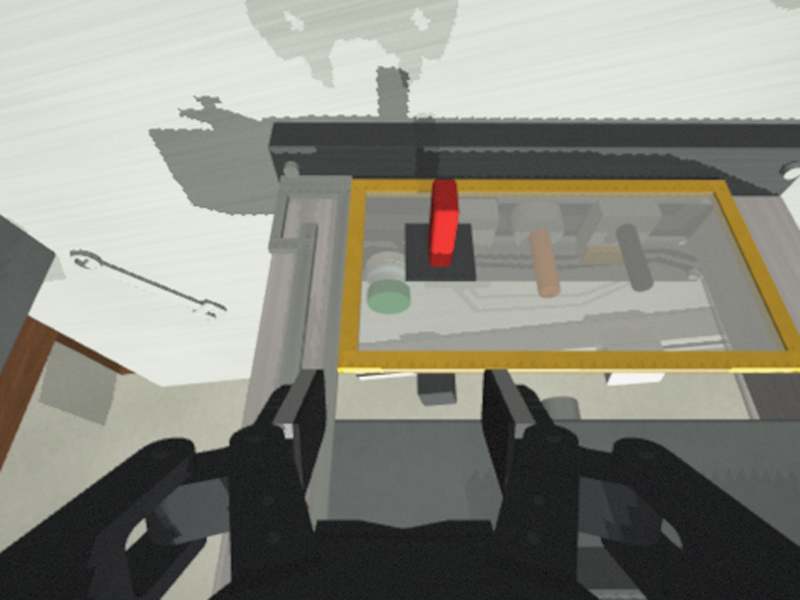

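The wrist view is inverted. It shows the red handle spanning (430–458, 180–265), the gauge grip top at about (547,288), the post top at about (642,284), and the jaw centre at column 403.

```bash
cat >> h.py <<'E'
def wpose(d):
    R=Ro.from_euler("xyz",d["rot"],degrees=True).as_matrix();T=d["T"]
    return R@T[:3,:3],d["ee"]+R@T[:3,3]
def wproj(d,P):
    A,b=wpose(d);q=((np.atleast_2d(P)-b)@A)*[1,-1,-1];q=q@d["mtx"].T;return q[:,:2]/q[:,2:]*S
def wplane(d,u,z):
    A,b=wpose(d);v=A@((np.linalg.inv(d["mtx"])@[u[0]/S,u[1]/S,1])*[1,-1,-1]);return b+v*(z-b[2])/v[2]
def topress(w):
    d=np.ravel(w)-[p[0],p[1],0];return np.array([ex@d,ey@d,d[2]])
E
python3 - <<'E'
from h import *
d=dict(np.load("w1.npz"))
for P in[(-.11,-.093,.123),(-.11,-.077,.123),(-.05,-.093,.123),(-.05,-.077,.123),(-.11,-.085,.093)]:print(P,wproj(d,place(p,P))[0].round())
for P in [(-.048,-.15,.2),(-.048,.15,.2),(-.048,-.15,.035),(-.08,-.215,.03)]:print("guard",P,wproj(d,place(p,P))[0].round())
for n,u in("gauge",(548,288)),("post",(642,284)):print(n,topress(wplane(d,u,.115)).round(4))
E
```

```text
(-0.11, -0.093, 0.123) [433. 213.]
(-0.11, -0.077, 0.123) [459. 213.]
(-0.05, -0.093, 0.123) [429. 270.]
(-0.05, -0.077, 0.123) [451. 270.]
(-0.11, -0.085, 0.093) [444. 178.]
guard (-0.048, -0.15, 0.2) [343. 371.]
guard (-0.048, 0.15, 0.2) [814. 369.]
guard (-0.048, -0.15, 0.035) [356. 184.]
guard (-0.08, -0.215, 0.03) [268. 149.]
gauge [-0.0132  0.0033  0.115 ]
post [-0.0184  0.0756  0.115 ]
```

>>> carry_out([
  {"travel": [0.186,0.04,-0.369],"angular": [-0.015,-0.044,0.013],"grip": 0.2},
  {"travel": [0.186,0.04,-0.369],"angular": [-0.015,-0.044,0.013],"grip": 0.2},
  {"travel": [0.186,0.04,-0.369],"angular": [-0.015,-0.044,0.013],"grip": 0.2},
  {"travel": [0.186,0.04,-0.369],"angular": [-0.015,-0.044,0.013],"grip": 0.2},
  {"travel": [0.232,0.03,-0.416],"angular": [-0.015,-0.044,0.013],"grip": 0.2},
  {"travel": [0.278,0.02,-0.464],"angular": [-0.015,-0.044,0.013],"grip": 0.2},
  {"travel": [0.324,0.01,-0.511],"angular": [-0.015,-0.044,0.013],"grip": 0.2},
  {"travel": [0.37,0.0,-0.558],"angular": [-0.015,-0.044,0.013],"grip": 0.2},
])

```text
time: 2.82
ee_pos: [0.5354, -0.1971, 0.107]
tcp_rot: [-179.8, 45.5, 168.4]
wrist_force: [-0.0, -0.4, 0.4]
opening: 0.051
grasp_force: 0.0
```

```bash
python3 - <<'E'
from h import *
from workcell import monitor,cams
o=monitor.get_obs();print(o["time"],o["q"].round(1),o["ee_pos"],o["opening"],o["wrist_force"])
print(go(place(p,(-.083,-.085,.108)),o,0))
E
```

```text
2.8167 [-24.6 -34.  -49.6  29.6   9.   -9.2] [ 0.535365   -0.19712347  0.10700067] 0.05104401488245196 [-0.04572718 -0.38772717  0.37667879]
(array([ 0.5295, -0.2052,  0.1002]), array([-0.019, -0.027, -0.023]), array([ 0.009,  0.016, -0.03 ]))
```

>>> carry_out([
  {"travel": [0,0,0],"angular": [0,0,0],"grip": 0.2},
  {"travel": [0,0,0],"angular": [0,0,0],"grip": 0.2},
])

```text
time: 2.98
ee_pos: [0.534, -0.1972, 0.1056]
tcp_rot: [-179.8, 45.3, 168.4]
wrist_force: [-0.3, -0.4, 0.1]
opening: 0.0511
grasp_force: 0.0
```

```bash
cat > st.py <<'E'
import sys
from h import *
from workcell import monitor
o=monitor.get_obs();print(o["time"],o["q"].round(1),o["ee_pos"].round(4),o["opening"],o["wrist_force"].round(1))
a=[float(v) for v in sys.argv[1:]]
print(go(place(p,a[:3]),o,a[3]))
print("grasp now (press)",topress(o["ee_pos"]-.011*Ro.from_euler("xyz",o["tcp_rot"],degrees=True).as_matrix()[:,2]).round(4))
E
python3 st.py -.083 -.085 .108 0
```

```text
2.9833 [-24.7 -34.  -49.6  29.8   9.1  -9.3] [ 0.534  -0.1972  0.1056] 0.051103539138104795 [-0.3 -0.4  0.1]
(array([ 0.5295, -0.2052,  0.1002]), array([-0.015, -0.027, -0.018]), array([ 0.006,  0.009, -0.029]))
grasp now (press) [-0.0804 -0.0763  0.1134]
```

>>> carry_out([
  {"travel": [-0.015,-0.027,-0.018],"angular": [0.006,0.009,-0.029],"grip": 0.2},
  {"travel": [-0.015,-0.027,-0.018],"angular": [0.006,0.009,-0.029],"grip": 0.2},
  {"travel": [-0.015,-0.027,-0.018],"angular": [0.006,0.009,-0.029],"grip": -1},
  {"travel": [-0.015,-0.027,-0.018],"angular": [0.006,0.009,-0.029],"grip": -1},
  {"travel": [-0.015,-0.027,-0.018],"angular": [0.006,0.009,-0.029],"grip": -1},
  {"travel": [-0.015,-0.027,-0.018],"angular": [0.006,0.009,-0.029],"grip": -1},
  {"travel": [-0.015,-0.027,-0.018],"angular": [0.006,0.009,-0.029],"grip": -1},
  {"travel": [-0.015,-0.027,-0.018],"angular": [0.006,0.009,-0.029],"grip": -1},
], grip_force=70)

```text
time: 3.65
ee_pos: [0.5295, -0.2037, 0.1017]
tcp_rot: [179.6, 45.2, 167.4]
wrist_force: [-9.8, 29.6, 10.7]
opening: 0.0151
grasp_force: 67.7
```

```bash
python3 st.py -.083 -.085 .108 0
```

```text
3.65 [-25.8 -34.  -50.   29.6   9.7  -9.4] [ 0.5295 -0.2037  0.1017] 0.01514736313018882 [-9.8 29.6 10.7]
(array([ 0.5295, -0.2052,  0.1002]), array([ 0.   , -0.005, -0.005]), array([-0.007,  0.009, -0.009]))
grasp now (press) [-0.0833 -0.0837  0.1095]
```

>>> carry_out([
  {"travel": [0,0.006,0.02],"angular": [0,0,0],"grip": -1},
  {"travel": [0,0.006,0.07],"angular": [0,0,0],"grip": -1},
  {"travel": [0,0.006,0.12],"angular": [0,0,0],"grip": -1},
  {"travel": [0,0.006,0.17],"angular": [0,0,0],"grip": -1},
  {"travel": [0,0.006,0.22],"angular": [0,0,0],"grip": -1},
  {"travel": [0,0.006,0.27],"angular": [0,0,0],"grip": -1},
  {"travel": [0,0.006,0.32],"angular": [0,0,0],"grip": -1},
  {"travel": [0,0.006,0.37],"angular": [0,0,0],"grip": -1},
])

```text
time: 4.32
ee_pos: [0.5292, -0.2034, 0.2116]
tcp_rot: [179.8, 45.1, 167.4]
wrist_force: [16.4, 10.5, -7.2]
opening: 0.0152
grasp_force: 70.2
```

```bash
python3 st.py -.083 -.084 .328 0
```

```text
4.3167 [-25.6 -36.  -38.8  42.8   9.3  -9.2] [ 0.5292 -0.2034  0.2116] 0.015168023764820114 [16.4 10.5 -7.2]
(array([ 0.5297, -0.2042,  0.3202]), array([ 0.002, -0.003,  0.362]), array([-0.004,  0.005, -0.003]))
grasp now (press) [-0.0838 -0.0834  0.2194]
```

>>> carry_out([
  {"travel": [0.002,0,0.05],"angular": [0,0,0],"grip": -1},
  {"travel": [0.002,0,0.1],"angular": [0,0,0],"grip": -1},
  {"travel": [0.002,0,0.15],"angular": [0,0,0],"grip": -1},
  {"travel": [0.002,0,0.2],"angular": [0,0,0],"grip": -1},
  {"travel": [0.002,0,0.25],"angular": [0,0,0],"grip": -1},
  {"travel": [0.002,0,0.3],"angular": [0,0,0],"grip": -1},
  {"travel": [0.002,0,0.34],"angular": [0,0,0],"grip": -1},
  {"travel": [0.002,0,0.362],"angular": [0,0,0],"grip": -1},
])

```text
time: 4.98
ee_pos: [0.5293, -0.2035, 0.3204]
tcp_rot: [179.8, 45.1, 167.3]
wrist_force: [5.2, 11.9, -7.6]
opening: 0.0148
grasp_force: 71.5
```

>>> carry_out([
  {"travel": [0,0,0],"angular": [0,0,0],"grip": -1},
])

```text
time: 5.07
ee_pos: [0.5293, -0.2035, 0.3208]
tcp_rot: [179.8, 45.1, 167.4]
wrist_force: [3.0, 13.7, -4.9]
opening: 0.0152
grasp_force: 71.9
```

```bash
python3 st.py -.083 -.058 .3295 0
```

```text
5.0667 [-25.5 -34.  -25.6  54.    9.3  -9.2] [ 0.5293 -0.2035  0.3208] 0.015231269269036073 [ 3.  13.7 -4.9]
(array([ 0.5354, -0.1788,  0.3217]), array([0.02 , 0.082, 0.003]), array([-0.003,  0.005, -0.002]))
grasp now (press) [-0.0836 -0.0834  0.3285]
```

>>> carry_out([
  {"travel": [0.005,0.022,0.002],"angular": [0,0,0],"grip": -1},
  {"travel": [0.01,0.044,0.002],"angular": [0,0,0],"grip": -1},
  {"travel": [0.015,0.066,0.002],"angular": [0,0,0],"grip": -1},
  {"travel": [0.019,0.087,0.002],"angular": [0,0,0],"grip": -1},
  {"travel": [0.019,0.087,0.002],"angular": [0,0,0],"grip": -1},
  {"travel": [0.019,0.087,0.002],"angular": [0,0,0],"grip": -1},
])

```text
time: 5.57
ee_pos: [0.5351, -0.1786, 0.3203]
tcp_rot: [-179.9, 45.1, 167.4]
wrist_force: [4.7, -0.9, -7.1]
opening: 0.0149
grasp_force: 71.1
```

```bash
python3 st.py -.083 -.058 .303 0
```

```text
5.5667 [-21.5 -34.8 -26.2  53.8   6.2  -6.3] [ 0.5351 -0.1786  0.3203] 0.014946622388203072 [ 4.7 -0.9 -7.1]
(array([ 0.5354, -0.1788,  0.2952]), array([ 0.001, -0.001, -0.084]), array([0.002, 0.003, 0.004]))
grasp now (press) [-0.0834 -0.0578  0.3281]
```

>>> carry_out([
  {"travel": [0,0,-0.02],"angular": [0,0,0],"grip": -1},
  {"travel": [0,0,-0.04],"angular": [0,0,0],"grip": -1},
  {"travel": [0,0,-0.06],"angular": [0,0,0],"grip": -1},
  {"travel": [0,0,-0.075],"angular": [0,0,0],"grip": -1},
  {"travel": [0,0,-0.08],"angular": [0,0,0],"grip": -1},
  {"travel": [0,0,-0.08],"angular": [0,0,0],"grip": -1},
])

```text
time: 6.07
ee_pos: [0.5349, -0.1795, 0.2968]
tcp_rot: [-179.9, 45.2, 167.3]
wrist_force: [3.6, -0.3, -3.6]
opening: 0.0154
grasp_force: 71.8
```

```bash
python3 st.py -.083 -.058 .303 0
```

```text
6.0667 [-21.6 -35.5 -29.3  51.5   6.2  -6.3] [ 0.5349 -0.1795  0.2968] 0.015378758805286089 [ 3.6 -0.3 -3.6]
(array([ 0.5354, -0.1788,  0.2952]), array([ 0.002,  0.002, -0.005]), array([0.003, 0.005, 0.006]))
grasp now (press) [-0.0833 -0.0588  0.3045]
```

>>> carry_out([
  {"travel": [0,0,-0.008],"angular": [0,0,0],"grip": -1},
  {"travel": [0,0,-0.008],"angular": [0,0,0],"grip": 0.2},
  {"travel": [0,0,-0.008],"angular": [0,0,0],"grip": 0.2},
  {"travel": [0,0,-0.008],"angular": [0,0,0],"grip": 0.2},
  {"travel": [0,0,-0.008],"angular": [0,0,0],"grip": 0.2},
  {"travel": [0,0,-0.008],"angular": [0,0,0],"grip": 0.2},
  {"travel": [0,0,-0.008],"angular": [0,0,0],"grip": 0.2},
])

```text
time: 6.65
ee_pos: [0.535, -0.1796, 0.2943]
tcp_rot: [-179.9, 45.1, 167.3]
wrist_force: [0.2, 0.2, 0.3]
opening: 0.0517
grasp_force: 0.0
```

>>> carry_out([
  {"travel": [-0.04,0.009,0],"angular": [0,0,0],"grip": 0.2},
  {"travel": [-0.1,0.022,0],"angular": [0,0,0],"grip": 0.2},
  {"travel": [-0.16,0.036,0],"angular": [0,0,0],"grip": 0.2},
  {"travel": [-0.22,0.049,0],"angular": [0,0,0],"grip": 0.2},
  {"travel": [-0.22,0.049,0],"angular": [0,0,0],"grip": 0.2},
])

```text
time: 7.07
ee_pos: [0.4673, -0.1645, 0.2951]
tcp_rot: [-179.9, 45.2, 167.3]
wrist_force: [-0.4, -0.1, 0.4]
opening: 0.0513
grasp_force: 0.0
```

```bash
python3 st.py -.15 .005 .12 0; python3 - <<'E'
from h import *
from workcell import cams
c=cams.camera("scene");cv2.imwrite("pics/s2.png",cv2.resize(c["frame"][120:300,130:330,::-1],None,fx=3.3,fy=3.3,interpolation=cv2.INTER_CUBIC))
E
```

```text
7.0667 [-23.7 -45.8 -34.2  57.    7.7  -7.8] [ 0.4673 -0.1645  0.2951] 0.05131400847302722 [-0.4 -0.1  0.4]
(array([ 0.4837, -0.1028,  0.1122]), array([ 0.055,  0.206, -0.61 ]), array([0.004, 0.006, 0.007]))
grasp now (press) [-0.1527 -0.0588  0.3028]
```

View pics/s2.png

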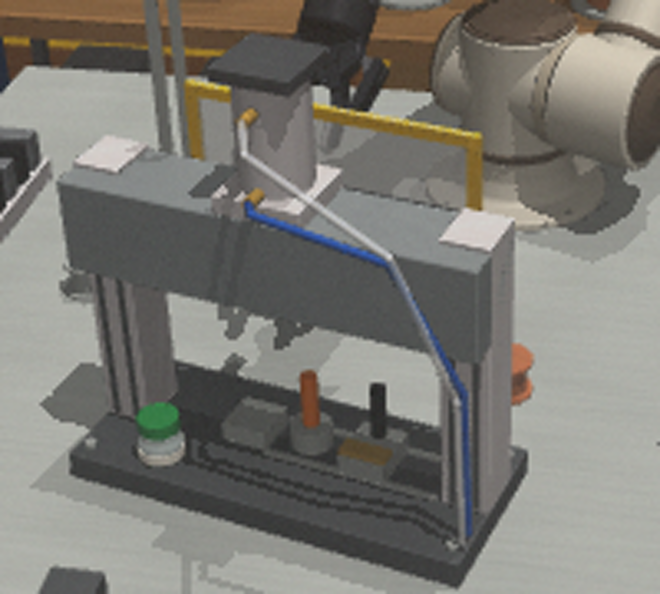

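The guard is hooked: its frame stands up behind the head beam, and the gauge (309,400) and post (377,410) are clear. Next I move down in front of the opening and take a wrist look.

>>> carry_out([
  {"travel": [0.055,0.206,-0.61],"angular": [0.004,0.006,0.007],"grip": 0.2},
  {"travel": [0.055,0.206,-0.61],"angular": [0.004,0.006,0.007],"grip": 0.2},
  {"travel": [0.055,0.206,-0.61],"angular": [0.004,0.006,0.007],"grip": 0.2},
  {"travel": [0.055,0.206,-0.61],"angular": [0.004,0.006,0.007],"grip": 0.2},
  {"travel": [0.055,0.206,-0.61],"angular": [0.004,0.006,0.007],"grip": 0.2},
  {"travel": [0.055,0.206,-0.61],"angular": [0.004,0.006,0.007],"grip": 0.2},
  {"travel": [0.055,0.206,-0.61],"angular": [0.004,0.006,0.007],"grip": 0.2},
  {"travel": [0.055,0.206,-0.61],"angular": [0.004,0.006,0.007],"grip": 0.2},
])

```text
time: 7.78
ee_pos: [0.4912, -0.1043, 0.1138]
tcp_rot: [180.0, 44.9, 167.5]
wrist_force: [-0.0, -0.2, 0.2]
opening: 0.0511
grasp_force: 0.0
```

```bash
python3 st.py -.013 .005 .095 0; python3 - <<'E'
from h import *
from workcell import cams,monitor
o=monitor.get_obs();w=cams.camera("wrist")
np.savez("w2.npz",mtx=w["mtx"],T=w["T_tool_cam"],ee=o["ee_pos"],rot=o["tcp_rot"])
cv2.imwrite("pics/w2.png",cv2.resize(w["frame"][:,:,::-1],(800,600),interpolation=cv2.INTER_CUBIC))
E
```

```text
7.7833 [-11.7 -48.5 -55.4  38.2  -0.6   0.6] [ 0.4912 -0.1043  0.1138] 0.05112620525935827 [-0.  -0.2  0.2]
(array([ 0.6174, -0.1326,  0.0872]), array([ 0.421, -0.094, -0.088]), array([-0.001, -0.004, -0.001]))
grasp now (press) [-0.1423  0.0051  0.1215]
```

View pics/w2.png

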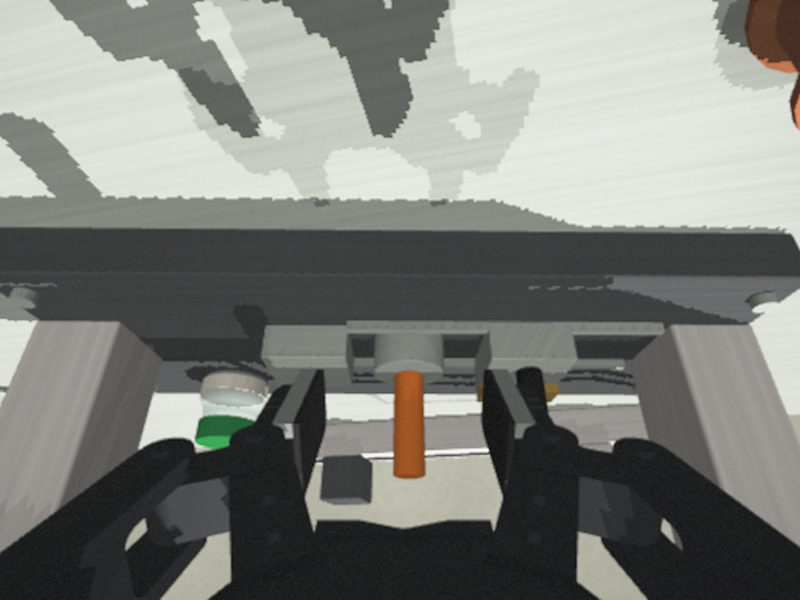

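The grip is between the open jaws, centred at column 409 with its top at row about 474 and its foot at row about 373.

```bash
python3 - <<'E'
from h import *
d=dict(np.load("w2.npz"))
print(topress(wplane(d,(409,474),.115)),topress(wplane(d,(409,366),.055)))
for P in[(-.013,.005,.115),(-.013,.005,.055),(-.013,0,.085)]:print(P,wproj(d,place(p,P)))
R,b=wpose(d);A=Ro.from_euler("xyz",d["rot"],degrees=True).as_matrix()
print(wproj(d,d["ee"]-.011*A[:,2]))
E
```

```text
[-0.01437112  0.00621399  0.115     ] [-0.02043821  0.00645279  0.055     ]
(-0.013, 0.005, 0.115) [[406.73419761 474.45097335]]
(-0.013, 0.005, 0.055) [[406.46654022 370.67729219]]
(-0.013, 0, 0.085) [[397.87865711 419.71329258]]
[[409.99537371 419.3089584 ]]
```

>>> carry_out([
  {"travel": [0.1,-0.022,-0.02],"angular": [0,0,0],"grip": 0.2},
  {"travel": [0.2,-0.044,-0.05],"angular": [0,0,0],"grip": 0.2},
  {"travel": [0.28,-0.06,-0.07],"angular": [0,0,0],"grip": 0.2},
  {"travel": [0.34,-0.073,-0.09],"angular": [0,0,0],"grip": 0.2},
  {"travel": [0.34,-0.073,-0.09],"angular": [0,0,0],"grip": 0.2},
])

```text
time: 8.25
ee_pos: [0.5951, -0.1275, 0.0853]
tcp_rot: [180.0, 44.8, 167.4]
wrist_force: [-0.3, -0.2, 0.3]
opening: 0.0515
grasp_force: 0.0
```

```bash
python3 st.py -.0145 .006 .09 0
```

```text
8.25 [-11.8 -26.2 -47.2  24.1  -0.5   0.5] [ 0.5951 -0.1275  0.0853] 0.05152549449316979 [-0.3 -0.2  0.3]
(array([ 0.6162, -0.1313,  0.0822]), array([ 0.07 , -0.013, -0.01 ]), array([-0.002, -0.007,  0.002]))
grasp now (press) [-0.0359  0.0051  0.0931]
```

>>> carry_out([
  {"travel": [0.035,-0.007,-0.005],"angular": [0,-0.004,0],"grip": 0.2},
  {"travel": [0.07,-0.013,-0.01],"angular": [0,-0.007,0],"grip": 0.2},
  {"travel": [0.07,-0.013,-0.01],"angular": [0,-0.007,0],"grip": 0.2},
  {"travel": [0.07,-0.013,-0.01],"angular": [0,-0.007,0],"grip": -1},
  {"travel": [0.07,-0.013,-0.01],"angular": [0,-0.007,0],"grip": -1},
  {"travel": [0.07,-0.013,-0.01],"angular": [0,-0.007,0],"grip": -1},
  {"travel": [0.07,-0.013,-0.01],"angular": [0,-0.007,0],"grip": -1},
  {"travel": [0.07,-0.013,-0.01],"angular": [0,-0.007,0],"grip": -1},
], grip_force=40)

```text
time: 8.92
ee_pos: [0.6132, -0.1299, 0.082]
tcp_rot: [179.9, 45.0, 167.4]
wrist_force: [-1.4, -0.0, 2.4]
opening: 0.0162
grasp_force: 39.9
```

>>> carry_out([
  {"travel": [0,0,0],"angular": [0,0,0],"grip": -1},
])

```text
time: 9.0
ee_pos: [0.6134, -0.1299, 0.082]
tcp_rot: [179.9, 45.0, 167.4]
wrist_force: [-2.6, 0.2, 4.0]
opening: 0.0161
grasp_force: 40.0
```

```bash
python3 st.py -.0145 .006 .09 0;  python3 - <<'E'
from h import *
from workcell import cams,monitor
o=monitor.get_obs();w=cams.camera("wrist")
np.savez("w3.npz",mtx=w["mtx"],T=w["T_tool_cam"],ee=o["ee_pos"],rot=o["tcp_rot"])
cv2.imwrite("pics/w3.png",cv2.resize(w["frame"][:,:,::-1],(800,600),interpolation=cv2.INTER_CUBIC))
E
```

```text
9.0 [-11.7 -22.9 -45.6  22.3  -0.6   0.6] [ 0.6134 -0.1299  0.082 ] 0.016142979596676002 [-2.6  0.2  4. ]
(array([ 0.6162, -0.1313,  0.0822]), array([ 0.009, -0.005,  0.001]), array([-0.001,  0.   , -0.001]))
grasp now (press) [-0.0176  0.0067  0.0898]
```

View pics/w3.png

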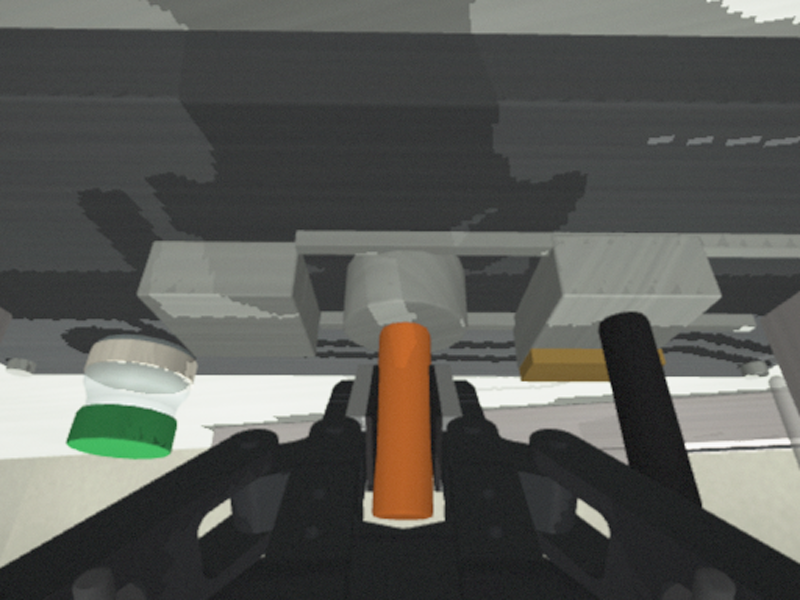

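The gauge is pinched upright with its grip at column 405. Now I lift it and bring it out to the front.

>>> carry_out([
  {"travel": [0,0,0.03],"angular": [0,0,0],"grip": -1},
  {"travel": [0,0,0.08],"angular": [0,0,0],"grip": -1},
  {"travel": [-0.03,0.007,0.1],"angular": [0,0,0],"grip": -1},
  {"travel": [-0.09,0.02,0.1],"angular": [0,0,0],"grip": -1},
  {"travel": [-0.16,0.036,0.1],"angular": [0,0,0],"grip": -1},
  {"travel": [-0.23,0.051,0.11],"angular": [0,0,0],"grip": -1},
  {"travel": [-0.29,0.065,0.12],"angular": [0,0,0],"grip": -1},
  {"travel": [-0.33,0.074,0.13],"angular": [0,0,0],"grip": -1},
])

```text
time: 9.72
ee_pos: [0.5122, -0.107, 0.1191]
tcp_rot: [179.9, 44.8, 167.4]
wrist_force: [1.2, -0.4, -1.8]
opening: 0.016
grasp_force: 39.7
```

```bash
python3 st.py -.13 .006 .13 0; python3 - <<'E'
from h import *
from workcell import monitor
o=monitor.get_obs()
f=place(t,(0,-.04,.004))[0]
# gauge underside->grasp height .060 above
for h in(.12,.0):
  for yaw in(0,25):
    R=Ro.from_euler("z",yaw,degrees=True)*Rt; z=R.as_matrix()[:,2]
    tcp=f+[0,0,.0598+h]+.011*z
    print(h,yaw,tcp,((tcp-o["ee_pos"])/.3).round(3),((R*Ro.from_euler("xyz",o["tcp_rot"],degrees=True).inv()).as_rotvec()/.5).round(3))
E
```

```text
9.7167 [-11.4 -44.  -52.8  36.4  -0.8   0.8] [ 0.5122 -0.107   0.1191] 0.01600135231498051 [ 1.2 -0.4 -1.8]
(array([ 0.5035, -0.1061,  0.1222]), array([-0.029,  0.003,  0.01 ]), array([-0.004, -0.007, -0.001]))
grasp now (press) [-0.1212  0.007   0.1269]
0.12 0 [0.47504526 0.27899178 0.17602183] [-0.124  1.287  0.19 ] [-0.004 -0.007 -0.001]
0.12 25 [0.475049   0.28235878 0.17602183] [-0.124  1.298  0.19 ] [-0.002 -0.008  0.872]
0.0 0 [0.47504526 0.27899178 0.05602183] [-0.124  1.287 -0.21 ] [-0.004 -0.007 -0.001]
0.0 25 [0.475049   0.28235878 0.05602183] [-0.124  1.298 -0.21 ] [-0.002 -0.008  0.872]
```

>>> carry_out([
  {"travel": [-0.01,0.06,0.06],"angular": [0,0,0.05],"grip": -1},
  {"travel": [-0.02,0.15,0.12],"angular": [0,0,0.12],"grip": -1},
  {"travel": [-0.03,0.26,0.17],"angular": [0,0,0.19],"grip": -1},
  {"travel": [-0.04,0.37,0.19],"angular": [0,0,0.26],"grip": -1},
  {"travel": [-0.05,0.48,0.19],"angular": [0,0,0.33],"grip": -1},
  {"travel": [-0.06,0.59,0.19],"angular": [0,0,0.4],"grip": -1},
  {"travel": [-0.07,0.7,0.19],"angular": [0,0,0.47],"grip": -1},
  {"travel": [-0.08,0.81,0.19],"angular": [0,0,0.54],"grip": -1},
])

```text
time: 10.38
ee_pos: [0.4891, 0.137, 0.1769]
tcp_rot: [179.9, 44.9, -177.0]
wrist_force: [0.5, -0.1, -1.7]
opening: 0.0162
grasp_force: 39.8
```

>>> carry_out([
  {"travel": [-0.01,0.1,0],"angular": [0,0,0.07],"grip": -1},
  {"travel": [-0.02,0.2,0],"angular": [0,0,0.14],"grip": -1},
  {"travel": [-0.03,0.3,0],"angular": [0,0,0.21],"grip": -1},
  {"travel": [-0.04,0.39,0],"angular": [0,0,0.27],"grip": -1},
  {"travel": [-0.044,0.45,0],"angular": [0,0,0.31],"grip": -1},
  {"travel": [-0.044,0.48,0],"angular": [0,0,0.33],"grip": -1},
  {"travel": [-0.044,0.48,0],"angular": [0,0,0.33],"grip": -1},
])

```text
time: 10.97
ee_pos: [0.4764, 0.2805, 0.1764]
tcp_rot: [180.0, 44.8, -167.5]
wrist_force: [0.1, 0.5, -3.0]
opening: 0.016
grasp_force: 39.8
```

```bash
cat > tr.py <<'E'
from h import *
from workcell import monitor,cams
o=monitor.get_obs();print(o["time"],o["q"].round(1),o["ee_pos"].round(4),o["tcp_rot"].round(1),o["opening"],o["wrist_force"].round(1))
f=place(t,(0,-.04,.004))[0]
R=Ro.from_euler("z",25,degrees=True)*Rt; z=R.as_matrix()[:,2]
for h in(.05,.003,0):
    tcp=f+[0,0,.0598+h]+.011*z
    print(h,tcp,((tcp-o["ee_pos"])/.3).round(3),((R*Ro.from_euler("xyz",o["tcp_rot"],degrees=True).inv()).as_rotvec()/.5).round(3))
E
python3 tr.py; python3 - <<'E'
from h import *
from workcell import cams
w=cams.camera("wrist");a=cv2.resize(w["frame"][:,:,::-1],(400,300))
c=cams.camera("scene");b=cv2.resize(c["frame"][190:290,310:430,::-1],(400,333),interpolation=cv2.INTER_CUBIC)[:300]
cv2.imwrite("pics/m4.png",np.hstack([a,b]))
E
```

```text
10.9667 [ 39.8 -35.4 -41.7  42.2 -18.8  20.1] [0.4764 0.2805 0.1764] [ 180.    44.8 -167.5] 0.016026637134376496 [ 0.1  0.5 -3. ]
0.05 [0.475049   0.28235878 0.10602183] [-0.004  0.006 -0.234] [ 0.001 -0.006 -0.003]
0.003 [0.475049   0.28235878 0.05902183] [-0.004  0.006 -0.391] [ 0.001 -0.006 -0.003]
0 [0.475049   0.28235878 0.05602183] [-0.004  0.006 -0.401] [ 0.001 -0.006 -0.003]
```

View pics/m4.png

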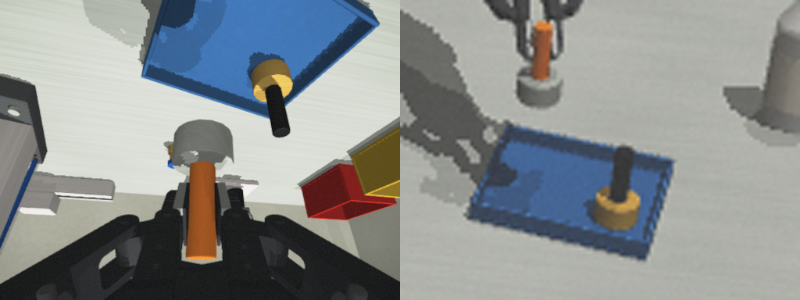

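The gauge is upright in the jaws above the tray's free half (right crop: gauge (540,75), tray (470–670, 125–255), brass gauge (618,190)). Now I lower it.

>>> carry_out([
  {"travel": [-0.004,0.006,-0.08],"angular": [0,-0.006,0],"grip": -1},
  {"travel": [-0.004,0.006,-0.17],"angular": [0,-0.006,0],"grip": -1},
  {"travel": [-0.004,0.006,-0.25],"angular": [0,-0.006,0],"grip": -1},
  {"travel": [-0.004,0.006,-0.31],"angular": [0,-0.006,0],"grip": -1},
  {"travel": [-0.004,0.006,-0.35],"angular": [0,-0.006,0],"grip": -1},
  {"travel": [-0.004,0.006,-0.37],"angular": [0,-0.006,0],"grip": -1},
  {"travel": [-0.004,0.006,-0.38],"angular": [0,-0.006,0],"grip": -1},
  {"travel": [-0.004,0.006,-0.387],"angular": [0,-0.006,0],"grip": -1},
])

```text
time: 11.73
ee_pos: [0.4762, 0.2807, 0.0614]
tcp_rot: [180.0, 45.1, -167.7]
wrist_force: [0.7, 0.4, -1.3]
opening: 0.016
grasp_force: 39.8
```

```bash
python3 tr.py
```

```text
11.7333 [ 40.  -31.9 -52.9  27.4 -19.2  20.3] [0.4762 0.2807 0.0614] [ 180.    45.1 -167.7] 0.016007178675357954 [ 0.7  0.4 -1.3]
0.05 [0.475049   0.28235878 0.10602183] [-0.004  0.006  0.149] [-0.002  0.004  0.004]
0.003 [0.475049   0.28235878 0.05902183] [-0.004  0.006 -0.008] [-0.002  0.004  0.004]
0 [0.475049   0.28235878 0.05602183] [-0.004  0.006 -0.018] [-0.002  0.004  0.004]
```

Now 1 mm steps until contact shows.

>>> carry_out([
  {"travel": [0,0,-0.004],"angular": [0,0,0],"grip": -1},
  {"travel": [0,0,-0.008],"angular": [0,0,0],"grip": -1},
  {"travel": [0,0,-0.012],"angular": [0,0,0],"grip": -1},
  {"travel": [0,0,-0.012],"angular": [0,0,0],"grip": -1},
])

```text
time: 12.07
ee_pos: [0.4759, 0.2813, 0.0577]
tcp_rot: [180.0, 45.1, -167.6]
wrist_force: [-0.1, -0.1, -2.5]
opening: 0.016
grasp_force: 39.8
```

>>> carry_out([
  {"travel": [0,0,-0.003],"angular": [0,0,0],"grip": -1},
  {"travel": [0,0,-0.005],"angular": [0,0,0],"grip": -1},
  {"travel": [0,0,-0.005],"angular": [0,0,0],"grip": -1},
])

```text
time: 12.32
ee_pos: [0.4759, 0.2814, 0.0561]
tcp_rot: [180.0, 45.1, -167.6]
wrist_force: [-0.8, -0.5, -2.1]
opening: 0.0164
grasp_force: 39.9
```

>>> carry_out([
  {"travel": [0,0,-0.003],"angular": [0,0,0],"grip": -1},
  {"travel": [0,0,-0.005],"angular": [0,0,0],"grip": -1},
  {"travel": [0,0,-0.005],"angular": [0,0,0],"grip": -1},
])

```text
time: 12.57
ee_pos: [0.4765, 0.2818, 0.056]
tcp_rot: [179.9, 45.2, -167.7]
wrist_force: [-4.0, -1.5, 5.7]
opening: 0.0159
grasp_force: 40.4
```

>>> carry_out([
  {"travel": [0,0,0],"angular": [0,0,0],"grip": -0.5},
  {"travel": [0,0,0],"angular": [0,0,0],"grip": 0.1},
  {"travel": [0,0,0],"angular": [0,0,0],"grip": 0.1},
  {"travel": [0,0,0],"angular": [0,0,0],"grip": 0.1},
  {"travel": [0,0,0],"angular": [0,0,0],"grip": 0.1},
  {"travel": [-0.03,-0.007,0.03],"angular": [0,0,0],"grip": 0.1},
  {"travel": [-0.07,-0.016,0.07],"angular": [0,0,0],"grip": 0.1},
  {"travel": [-0.13,-0.029,0.13],"angular": [0,0,0],"grip": 0.1},
])

```text
time: 13.23
ee_pos: [0.4362, 0.2716, 0.0918]
tcp_rot: [-179.9, 44.9, -167.6]
wrist_force: [-0.0, -0.7, -0.3]
opening: 0.047
grasp_force: 0.0
```

>>> carry_out([
  {"travel": [-0.05,-0.01,0.07],"angular": [0,0,0],"grip": 0.1},
  {"travel": [-0.05,-0.01,0.17],"angular": [0,0,0],"grip": 0.1},
  {"travel": [-0.05,-0.01,0.27],"angular": [0,0,0],"grip": 0.1},
  {"travel": [-0.05,-0.01,0.27],"angular": [0,0,0],"grip": 0.1},
])

```text
time: 13.57
ee_pos: [0.4232, 0.2711, 0.1824]
tcp_rot: [179.6, 45.6, -167.9]
wrist_force: [0.5, 0.1, 0.2]
opening: 0.0472
grasp_force: 0.0
```

```bash
python3 st.py -.125 .077 .125 0; python3 - <<'E'
from h import *
from workcell import cams
c=cams.camera("scene");b=cv2.resize(c["frame"][150:290,140:430,::-1],(800,386),interpolation=cv2.INTER_CUBIC)
cv2.imwrite("pics/s5.png",b)
E
```

```text
13.5667 [ 44.7 -43.7 -45.3  47.5 -22.2  24. ] [0.4232 0.2711 0.1824] 0.04716740972446593 [0.5 0.1 0.2]
(array([ 0.5238, -0.0379,  0.1172]), array([ 0.335, -1.03 , -0.217]), array([-0.011,  0.021, -0.871]))
grasp now (press) [-0.2898  0.3534  0.1901]
```

View pics/s5.png

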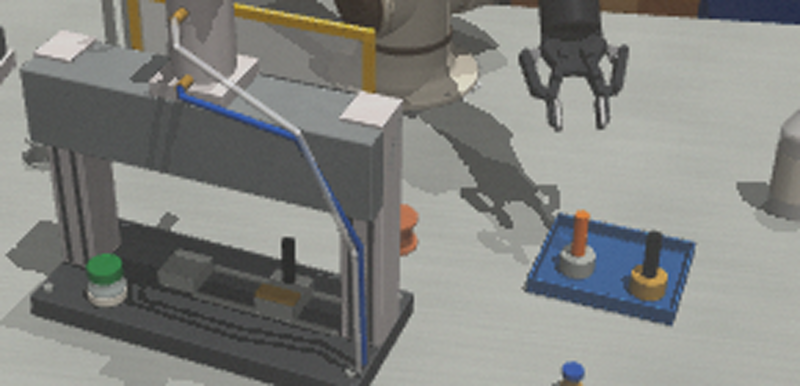

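The gauge stands upright, released in the tray at (577,250), and the guard frame is still up. The post is at (288,262). Next is the post.

>>> carry_out([
  {"travel": [0.08,-0.08,0],"angular": [-0.005,0.01,-0.06],"grip": 0.1},
  {"travel": [0.15,-0.17,0],"angular": [-0.005,0.01,-0.13],"grip": 0.1},
  {"travel": [0.2,-0.27,0],"angular": [-0.005,0.01,-0.21],"grip": 0.1},
  {"travel": [0.24,-0.37,0],"angular": [-0.005,0.01,-0.29],"grip": 0.1},
  {"travel": [0.26,-0.48,0],"angular": [-0.005,0.01,-0.37],"grip": 0.1},
  {"travel": [0.28,-0.58,-0.03],"angular": [-0.005,0.01,-0.45],"grip": 0.1},
  {"travel": [0.3,-0.68,-0.06],"angular": [-0.005,0.01,-0.53],"grip": 0.1},
  {"travel": [0.32,-0.78,-0.1],"angular": [-0.005,0.01,-0.61],"grip": 0.1},
])

```text
time: 14.28
ee_pos: [0.5178, 0.0339, 0.1435]
tcp_rot: [-179.8, 44.8, 174.9]
wrist_force: [0.1, 0.0, -0.7]
opening: 0.0467
grasp_force: 0.0
```

>>> carry_out([
  {"travel": [0.01,-0.1,-0.04],"angular": [-0.003,0.005,-0.1],"grip": 0.1},
  {"travel": [0.015,-0.2,-0.08],"angular": [-0.006,0.011,-0.2],"grip": 0.1},
  {"travel": [0.015,-0.25,-0.117],"angular": [-0.006,0.011,-0.26],"grip": 0.1},
  {"travel": [0.015,-0.25,-0.117],"angular": [-0.006,0.011,-0.26],"grip": 0.1},
  {"travel": [0.015,-0.25,-0.117],"angular": [-0.006,0.011,-0.26],"grip": 0.1},
])

```text
time: 14.7
ee_pos: [0.5216, -0.0399, 0.1074]
tcp_rot: [-179.5, 44.4, 167.8]
wrist_force: [-0.7, 0.2, -0.3]
opening: 0.0471
grasp_force: 0.0
```

```bash
python3 st.py -.017 .077 .09 0; python3 - <<'E'
from h import *
from workcell import cams,monitor
o=monitor.get_obs();w=cams.camera("wrist")
d=dict(mtx=w["mtx"],T=w["T_tool_cam"],ee=o["ee_pos"],rot=o["tcp_rot"])
g=w["frame"].max(2).astype(int)
# dark post: expected positions and dark-run along rows
for z in(.105,.09,.075):
    e=wproj(d,place(p,(-.015,.077,z)))[0]/S; r=int(round(e[1])); c0=int(e[0])
    print(z,e.round(1),"".join("#" if v<45 else "." for v in g[r,c0-40:c0+40]))
e1=wproj(d,place(p,(-.015,.087,.09)))[0]/S;print(e1)
E
```

```text
14.7 [  0.6 -42.4 -53.   35.8  -9.4   9.3] [ 0.5216 -0.0399  0.1074] 0.04709642452835308 [-0.7  0.2 -0.3]
(array([ 0.6292, -0.0614,  0.0822]), array([ 0.359, -0.072, -0.084]), array([ 0.007, -0.025,  0.001]))
grasp now (press) [-0.1267  0.0746  0.1153]
0.105 [263.7 296.2] ..................................##################............................
0.09 [263.7 277.5] ..................................##################............................
0.075 [263.6 259.8] ..................................#################.............................
[275.78971464 277.54381619]
```

>>> carry_out([
  {"travel": [0.08,-0.015,-0.02],"angular": [0.007,-0.025,0],"grip": 0.1},
  {"travel": [0.16,-0.03,-0.04],"angular": [0.007,-0.025,0],"grip": 0.1},
  {"travel": [0.24,-0.045,-0.06],"angular": [0.007,-0.025,0],"grip": 0.1},
  {"travel": [0.3,-0.056,-0.072],"angular": [0.007,-0.025,0],"grip": 0.1},
  {"travel": [0.34,-0.064,-0.08],"angular": [0.007,-0.025,0],"grip": 0.1},
  {"travel": [0.363,-0.068,-0.084],"angular": [0.007,-0.025,0],"grip": 0.1},
  {"travel": [0.363,-0.068,-0.084],"angular": [0.007,-0.025,0],"grip": 0.1},
])

```text
time: 15.33
ee_pos: [0.6321, -0.0588, 0.0841]
tcp_rot: [180.0, 45.2, 167.5]
wrist_force: [-0.0, 0.6, -0.5]
opening: 0.0471
grasp_force: 0.0
```

```bash
python3 st.py -.016 .0785 .09 0
```

```text
15.3333 [ -2.2 -21.3 -44.3  22.3  -7.3   7.3] [ 0.6321 -0.0588  0.0841] 0.04706056887478179 [-0.   0.6 -0.5]
(array([ 0.6305, -0.0602,  0.0822]), array([-0.005, -0.004, -0.006]), array([ 0.   ,  0.005, -0.004]))
grasp now (press) [-0.0147  0.0801  0.0919]
```

>>> carry_out([
  {"travel": [-0.003,-0.004,0],"angular": [0,0,0],"grip": -1},
  {"travel": [-0.003,-0.004,0],"angular": [0,0,0],"grip": -1},
  {"travel": [-0.003,-0.004,0],"angular": [0,0,0],"grip": -1},
  {"travel": [-0.003,-0.004,0],"angular": [0,0,0],"grip": -1},
  {"travel": [-0.003,-0.004,0],"angular": [0,0,0],"grip": -1},
  {"travel": [-0.003,-0.004,0],"angular": [0,0,0],"grip": -1},
], grip_force=40)

```text
time: 15.83
ee_pos: [0.6298, -0.0605, 0.0847]
tcp_rot: [179.9, 45.2, 167.5]
wrist_force: [-5.3, 2.6, 3.5]
opening: 0.0149
grasp_force: 38.8
```

```bash
python3 st.py -.016 0 .09 0
```

```text
15.8333 [ -2.4 -21.7 -44.5  22.4  -7.1   7.2] [ 0.6298 -0.0605  0.0847] 0.014881860265393052 [-5.3  2.6  3.5]
(array([ 0.6134, -0.1368,  0.0822]), array([-0.055, -0.254, -0.008]), array([-0.   ,  0.007, -0.003]))
grasp now (press) [-0.0166  0.078   0.0924]
```

>>> carry_out([
  {"travel": [-0.004,-0.02,0],"angular": [0,0,0],"grip": -1},
  {"travel": [-0.012,-0.055,0],"angular": [0,0,0],"grip": -1},
  {"travel": [-0.02,-0.09,0],"angular": [0,0,0],"grip": -1},
  {"travel": [-0.028,-0.125,0],"angular": [0,0,0],"grip": -1},
  {"travel": [-0.036,-0.16,0],"angular": [0,0,0],"grip": -1},
  {"travel": [-0.043,-0.19,0],"angular": [0,0,0],"grip": -1},
  {"travel": [-0.048,-0.215,0],"angular": [0,0,0],"grip": -1},
  {"travel": [-0.052,-0.234,0],"angular": [0,0,0],"grip": -1},
])

```text
time: 16.5
ee_pos: [0.6134, -0.1309, 0.0846]
tcp_rot: [179.9, 45.1, 167.5]
wrist_force: [-28.9, 9.1, 15.6]
opening: 0.0147
grasp_force: 41.6
```

>>> carry_out([
  {"travel": [-0.001,-0.006,0],"angular": [0,0,0],"grip": -1},
  {"travel": [-0.002,-0.011,0],"angular": [0,0,0],"grip": -1},
  {"travel": [-0.003,-0.015,0],"angular": [0,0,0],"grip": -1},
  {"travel": [-0.003,-0.015,0],"angular": [0,0,0],"grip": -1},
])

```text
time: 16.83
ee_pos: [0.6124, -0.1353, 0.0846]
tcp_rot: [179.9, 45.1, 167.4]
wrist_force: [-30.4, 8.2, 16.8]
opening: 0.0146
grasp_force: 41.9
```

```bash
python3 st.py -.016 0 .09 0
```

```text
16.8333 [-12.5 -23.1 -45.5  22.5  -0.    0.1] [ 0.6124 -0.1353  0.0846] 0.014562137629286986 [-30.4   8.2  16.8]
(array([ 0.6134, -0.1368,  0.0822]), array([ 0.003, -0.005, -0.008]), array([-0.   ,  0.004, -0.002]))
grasp now (press) [-0.0174  0.0012  0.0923]
```

>>> carry_out([
  {"travel": [-0.004,-0.003,0],"angular": [0,0,0],"grip": -1},
  {"travel": [-0.006,-0.006,0],"angular": [0,0,0],"grip": -1},
  {"travel": [-0.006,-0.006,0],"angular": [0,0,0],"grip": -1},
])

```text
time: 17.08
ee_pos: [0.6117, -0.1373, 0.0846]
tcp_rot: [180.0, 45.2, 167.5]
wrist_force: [-9.1, 3.5, 7.1]
opening: 0.015
grasp_force: 41.1
```

>>> carry_out([
  {"travel": [-0.001,-0.004,0],"angular": [0,0,0],"grip": -1},
  {"travel": [-0.001,-0.008,0],"angular": [0,0,0],"grip": -1},
  {"travel": [-0.001,-0.008,0],"angular": [0,0,0],"grip": -1},
])

```text
time: 17.33
ee_pos: [0.6112, -0.1398, 0.0846]
tcp_rot: [180.0, 45.2, 167.4]
wrist_force: [-17.9, 6.0, 9.9]
opening: 0.0146
grasp_force: 42.2
```

>>> carry_out([
  {"travel": [-0.003,-0.003,0],"angular": [0,0,0],"grip": -1},
  {"travel": [-0.003,-0.006,0],"angular": [0,0,0],"grip": -1},
  {"travel": [-0.003,-0.006,0],"angular": [0,0,0],"grip": -1},
])

```text
time: 17.58
ee_pos: [0.611, -0.1405, 0.0846]
tcp_rot: [179.8, 45.2, 167.5]
wrist_force: [-6.4, 9.5, 4.9]
opening: 0.0148
grasp_force: 41.2
```

>>> carry_out([
  {"travel": [-0.001,-0.003,0],"angular": [0,0,0],"grip": -1},
  {"travel": [-0.001,-0.006,0],"angular": [0,0,0],"grip": -1},
  {"travel": [-0.001,-0.006,0],"angular": [0,0,0],"grip": -1},
])

```text
time: 17.83
ee_pos: [0.6109, -0.1407, 0.0846]
tcp_rot: [179.7, 45.2, 167.6]
wrist_force: [-6.5, 18.3, 6.5]
opening: 0.0149
grasp_force: 41.7
```

>>> carry_out([
  {"travel": [0,0,0],"angular": [0,0,0],"grip": 0.1},
  {"travel": [0,0,0],"angular": [0,0,0],"grip": 0.1},
  {"travel": [0,0,0],"angular": [0,0,0],"grip": 0.1},
  {"travel": [0,0,0],"angular": [0,0,0],"grip": 0.1},
  {"travel": [0,0.006,0],"angular": [0,0,0],"grip": 0.1},
  {"travel": [-0.06,0.02,0.01],"angular": [0,0,0],"grip": 0.1},
  {"travel": [-0.15,0.04,0.03],"angular": [0,0,0],"grip": 0.1},
  {"travel": [-0.25,0.062,0.05],"angular": [0,0,0],"grip": 0.1},
])

```text
time: 18.5
ee_pos: [0.5346, -0.1249, 0.0983]
tcp_rot: [180.0, 45.1, 167.4]
wrist_force: [-0.7, 0.2, 1.3]
opening: 0.0471
grasp_force: 0.0
```

>>> carry_out([
  {"travel": [-0.06,0.014,0.01],"angular": [0,0,0],"grip": 0.1},
  {"travel": [-0.06,0.014,0.01],"angular": [0,0,0],"grip": 0.1},
  {"travel": [-0.06,0.014,0.01],"angular": [0,0,0],"grip": 0.1},
])

```text
time: 18.75
ee_pos: [0.5176, -0.1209, 0.1033]
tcp_rot: [180.0, 45.3, 167.4]
wrist_force: [0.5, 0.6, 1.7]
opening: 0.0472
grasp_force: 0.0
```

```bash
python3 st.py -.016 0 .09 0; python3 - <<'E'
from h import *
from workcell import cams,monitor
o=monitor.get_obs();w=cams.camera("wrist")
d=dict(mtx=w["mtx"],T=w["T_tool_cam"],ee=o["ee_pos"],rot=o["tcp_rot"])
g=w["frame"].max(2).astype(int)
for y in(0,.005):
  for z in(.105,.09,.075):
    e=wproj(d,place(p,(-.015,y,z)))[0]/S; r=int(round(e[1])); c0=int(e[0])
    print(y,z,e.round(1),"".join("#" if v<45 else "." for v in g[r,c0-40:c0+40]))
# gauge orange & guard yellow in scene
f=cams.camera("scene")["frame"].astype(int);old=C["scene"]["frame"].astype(int)
def cen(m):
    y,x=np.nonzero(m);return (x.mean().round(1),y.mean().round(1),len(x)) if len(x) else None
m=lambda f:(f[...,0]>150)&(f[...,1]<130)&(f[...,2]<70)
print("orange in tray",cen(m(f[220:270,330:395])))
q=proj("scene",place(p,[(-.048,.17,.395),(-.048,.1,.392),(-.048,-.05,.392)]));print([f[int(round(b)),int(round(a))].tolist() for a,b in q])
E
```

```text
18.75 [-13.5 -42.4 -54.2  32.9   0.7  -0.7] [ 0.5176 -0.1209  0.1033] 0.04715469600252834 [0.5 0.6 1.7]
(array([ 0.6134, -0.1368,  0.0822]), array([ 0.319, -0.053, -0.07 ]), array([ 0.002,  0.011, -0.   ]))
grasp now (press) [-0.113  -0.0054  0.1111]
0 0.105 [267.9 295.9] .......................####################.....................................
0 0.09 [267.6 276. ] ........................###################....................................#
0 0.075 [267.3 257.3] ........................##################....................................##
0.005 0.105 [274.5 295.9] ................####################.........................................###
0.005 0.09 [274. 276.] ..................###################....................................#######
0.005 0.075 [273.5 257.3] ..................##################....................................########
orange in tray (np.float64(22.8), np.float64(10.0), 10)
[[185, 158, 47], [128, 103, 43], [103, 97, 96]]
```

The slide hit a hard stop: the force rose from 9.5 to 18 N over 0.2 mm of motion. The guard is up, the gauge is in the tray, and the robot is clear.

```bash
python3 -c "
from workcell import ticket
print(ticket.job_done())"
```

```text
the job is handed in; nothing more can be done
None
```

The job is handed in after about 19 s of robot time, with no verdict returned: the guard is hooked up, the gauge stands upright in the tray, the die slide is hard against its stop, and the arm is clear of everything.

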